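# Next box of coverslips from the gravity dispenser

### The arm

A 6-joint arm with a two-finger parallel gripper is mounted at the origin on the work surface. World frame = base frame: x ahead of the robot, y to its left, z up, the work surface at z = 0. Lengths are in m, angles in rad, forces in N, time in s.
With the tool pointing down it reaches from about 0.375 to 0.9 m from the base axis. Payload 3.1 kg.
Tool frame: the origin (TCP) lies midway between the tips of the shut fingers; the grasp point (between the pads) lies 19 mm behind it; z points along the fingers, y is the line along which they close (so a half turn about z gives the same grasp; the last joint's range is limited). The gripper opens to 85 mm and grips with 20 to 120 N. Pads are 22 mm wide; open, the fingers measure 114 mm over their backs; the gripper's body (76 mm by 85 mm) begins 54 mm behind the grasp point. The pads swing forward as they close: fully open they stand 13 mm farther back than shut.
Start: joints at [-1.413, 0.527, 1.433, -0, 1.181, -0.178], TCP at [0.207, -0.59, 0.231] pointing down, gripper open.
Joint ranges: [-3.08, 3.08], [-0.75, 2.2], [0.22, 2.44], [-1.43, 4.57], [0, 2.65], [-2.85, 2.85]. Speed limits (rad/s): [2.79, 2.79, 3.14, 3.14, 3.14, 3.14].

### API

Orientations are given as a unit quaternion [x, y, z, w].
In Python, from station import manip gives the robot as it stands. The module is installed in compiled form; this text tells all that it offers.
- The arm moves only by the tool apply_moves, never from a script. Its arguments are lists of equal length, an entry for each row: "claw": the gripper's target within -1 to 1 (fully open at 1, half-way at 0, shut at -1); "travel": the shift along the tool's x, y, z scaled (see below), a list of three; "turn": the turn, a rotation vector about the tool's x, y, z scaled (see below), a list of three. In form: {"claw": [claw, ...], "travel": [[dx, dy, dz], ...], "turn": [[rx, ry, rz], ...]}. A call has 1 to 5 rows; each row is the pose to reach, as a shift and turn from the pose commanded when the call began, along the tool's axes at that moment, turning the shorter way round; what a row does not reach only later rows make up. The controller multiplies each number of a shift by 800 mm and each number of a turn by 180 degrees. A row lasts 1/12 s, in which the tool goes at most 41.7 mm and 7.16 degrees, less where a joint would pass 70% of its speed; a pose out of reach is approached as far as the arm can. A call with a number of a shift or a turn outside -1 to 1 is refused whole. A call with a gripper value outside its range is refused whole. The fingers move at their own pace and stop on an object; "newtons" is the grip in N (left out, the last holds). Time passes only in rows, so rows that repeat a pose let the fingers close. It gives the time, the measured TCP pose, the force, the opening and the grip force at its end, in the units of the state.
- manip.sense(): the state, without advancing time (a new reading comes with each control period).
- manip.snapshot(name): name is "scene" or "top" or "wrist"; returns a dict with "pixels" (384x512x3 uint8, red, green, blue), "depth" (384x512 float32, m along the optical axis (not along the pixel's ray), 0 where there is no reading), "intrinsics" (3x3 intrinsics, pixels), "R" (3x3) and "t" (3): a world point X has camera coordinates R X + t. Camera axes: x right, y down, z forward; pixel columns grow to the right and rows downward; lengths in m; the calibration is good to about 2 mm. A picture is of the moment at which its call begins.
- manip.sign_off(): hands the job in; it is judged then, once.
The state is a dict: "t": time; "q": joint angles; "qd": joint speeds; "tau": joint torques, N m; "tcp_pos": TCP position; "tool_rot": TCP orientation; "force": force on the tool from outside, world axes, zero at the start; "ft_torque": the same for the moment, N m; "finger_gap": opening from 0.0 (shut) to 1.0 (fully open); "gripper_force": force on a finger pad.
Only numpy, scipy, OpenCV 4.12 (cv2) and the standard library are available. Lean on these libraries where they do the work, as an engineer would, in place of code of your own. Each camera call takes 0.05 s, during which the arm holds its last target. There are 200 camera calls.

### The job

The mounting tray needs its next box of coverslips, and the oldest box stands at the bottom of the gravity dispenser. Draw that bottom box out through the mouth, so that the three boxes above drop down one place and stay in the dispenser, then lay it flat, lid up, on the floor of the tray beside the pack of slides, parallel with the pack and not touching it. It holds thin glass, so set it down rather than drop it, and leave the slide pack and the other things on the bench where they are.

Things in the scene. Friction and masses are not known exactly. Their poses are not given: they have to be found in the camera images.
- dispenser: gravity dispenser for boxes, screwed to the bench. Origin on the bench under the centre of the bottom box; z up; mouth to its -x, roughly towards the robot. White foot plate 130 x 100 x 8 mm, centre at x = 5 mm. Clear back wall (inner face x = 38) and clear side walls (inner faces y = +-19, 4 thick) only behind x = 0, to z = 132: the front half of each box's sides is bare. Height 132 mm
- dispenser_floor (a point): centre of the top of the dispenser's white floor block, 40 mm above the bench, axes as the dispenser's. The block is 26 mm wide (y -13 to 13), x -33 to 41 mm; the stack stands on it and overhangs it by 4 mm on each side. The bottom box slides on it to -x; nothing locks it; slippery plastic (friction about 0.3), a few newtons pull it
- strip_end (a point): lower end of the steel retaining strip in front of the stack, 68 mm above the bench, axes as the dispenser's: strip 16 mm wide, 3 thick, 39.5 mm in front of the dispenser's origin, hung from a clear rim (outside 88 x 46 mm, z 122 to 132). It holds back boxes 2 to 4; box 1 slides out under it with 6 mm headroom. Strip and stack overhang box 1: lean the gripper back to -x, 35 to 45 degrees
- box_1: bottom coverslip box, to be taken: closed rigid plastic box 70 (x) x 34 (y) x 22 (z) mm, white base, grey lid, paper labels on lid and front end, about 75 g. Origin: centre of its underside. x along its length, the -x end in the mouth, 35 mm from the origin; z up through the lid. Underside 40 mm above the bench at the start. Its front 20 mm can be gripped across the 34 mm width
- box_2: second coverslip box, same as box_1, standing on it (underside 62 mm above the bench; 40 mm when it has dropped). Axes as box_1
- box_3: third coverslip box, on box_2, same kind
- box_4: top coverslip box, on box_3, same kind (its lid 128 mm above the bench at the start)
- tray_in (a point): centre of the inside floor of the steel instrument tray, 3 mm above the bench; x and y along the tray's edges, z up. The tray is fixed on the bench, 170 (x) x 250 (y) mm outside and 14 mm high, inside 164 x 244 mm, walls 3 mm with a rolled rim (tray 177 x 257 mm and 16 mm high over the rim)
- slide_pack: loose pack of slides in the tray: white box 82 (x) x 58 (y) x 30 (z) mm with a blue sleeve at the +x end and a label, about 260 g. Origin: centre of its underside, on the tray floor; x along its length, nearly along the tray's x. It lies up to 55 mm off the tray's middle in y, either way; the wider free part of the tray (90 mm or more) is on its other side. Leave it alone
- medium_bottle: amber bottle of mounting medium, 48 mm diameter, 95 mm high, loose, to one side of the work. Origin: centre of its underside. Leave alone
- forceps: steel forceps lying on the bench near the robot, about 135 mm long, 11 mm high, loose. Origin: under its middle, x along it. Leave alone
- tube_rack: green rack with white microtubes, 60 (x) x 130 (y) x 50 mm, loose, to one side of the work. Origin: centre of its underside. Leave alone
There are look-alikes about, which are no part of the job. What is meant by the dispenser is not yellow, and is the smaller of those in its own colour. Leave any orange look-alike of the box_4 alone.

How it is judged:
By the outcome, as a careful person would: the job done as asked, in the order asked, and still so for the second after the job is handed in, with the robot touching nothing.
It also fails if it takes over 43 s, if anything falls off the work surface, if the arm or the gripper's body presses on something with over 40 N, if the wrist force passes 120 N, or if a joint passes its speed limit or range.

## Working session

There is one attempt and no reset: what is moved stays moved. The work goes in short steps, Python scripts to look and compute and a tool call to move; the robot and the scene stay as the last step left them, time stands still between calls to the robot, and variables do not carry over. Pictures are saved under pics/ and viewed, at most 10 in all, crops included, and the job is handed in when it is done.

Besides the shell and the picture viewer there is one more tool, called in YAML: its name, and indented under it one key for each argument. apply_moves: Moves the arm, as the interface text tells. Shifts and turns lie within -1 to 1; 1 stands for 800 mm of shift or 180 degrees of turn. Its arguments: {"type":"object","properties":{"claw":{"type":"array","items":{"type":"number"}},"travel":{"type":"array","items":{"type":"array","items":{"type":"number"}}},"turn":{"type":"array","items":{"type":"array","items":{"type":"number"}}},"newtons":{"type":"number"}},"required":["claw","travel","turn"]}

```bash
mkdir -p pics; cat > h.py <<'E'
import numpy as np, cv2
from station import manip
def snap(n):
    s=manip.snapshot(n); np.savez(f'/tmp/{n}.npz',**s); return s
def load(n): return dict(np.load(f'/tmp/{n}.npz'))
def cloud(s):
    K=np.array(s['intrinsics']);d=s['depth'];v,u=np.mgrid[:d.shape[0],:d.shape[1]]
    c=np.stack([(u-K[0,2])/K[0,0]*d,(v-K[1,2])/K[1,1]*d,d],-1)
    w=(c-np.array(s['t']))@np.array(s['R']); w[d==0]=np.nan; return w
def proj(s,X):
    p=np.array(s['intrinsics'])@(np.array(s['R'])@np.asarray(X)+np.array(s['t']));return p[:2]/p[2]
E
python3 - <<'E'
from h import *
a=snap('scene');b=snap('top')
im=np.vstack([a['pixels'],b['pixels']])[:,:,::-1]
cv2.imwrite('pics/a.png',a['pixels'][:,:,::-1]);cv2.imwrite('pics/b.png',b['pixels'][:,:,::-1])
s=manip.sense();print(s['t'],s['tcp_pos'],s['tool_rot'],s['force'])
for x in(a,b):print(x['R'],x['t'],x['intrinsics'])
E
```

```text
0.1 [ 0.20645885 -0.58923414  0.2304333 ] [ 9.85855476e-01  1.67594807e-01  5.31711959e-06 -9.80421389e-04] [-0.00347378  0.07227993  0.10063878]
[[-0.52397431  0.85162098  0.01387932]
 [ 0.58384179  0.37098782 -0.72214735]
 [-0.62014489 -0.37028333 -0.6916    ]] [ 0.22976908 -0.31486355  1.82076877] [[391.75055971   0.         253.80757493]
 [  0.         391.75055971 188.23269652]
 [  0.           0.           1.        ]]
[[ 0.04562682 -0.99895409  0.00298549]
 [-0.97300851 -0.04511814 -0.22631568]
 [ 0.22621367  0.00742115 -0.97404944]] [0.06414574 0.62464674 1.1719551 ] [[403.03240252   0.         252.66769432]
 [  0.         403.03240252 197.35497204]
 [  0.           0.           1.        ]]
```

View pics/a.png

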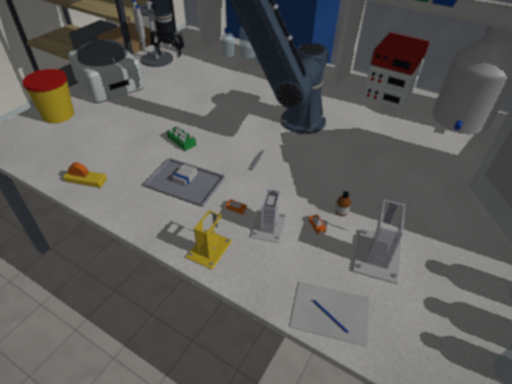

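View pics/b.png

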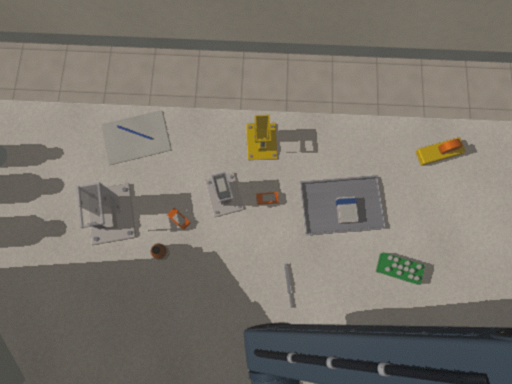

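Three dispensers: yellow (top 262,140), small white (top 223,192), big white (top 108,213). The small white one fits (not yellow, the smaller of its colour). I'll confirm it in one crop and measure.

```bash
python3 - <<'E'
from h import *
a=load('scene');b=load('top')
A=cv2.resize(a['pixels'][175:255,225:305],(400,400),interpolation=cv2.INTER_CUBIC)
B=cv2.resize(b['pixels'][155:225,190:260],(400,400),interpolation=cv2.INTER_CUBIC)
cv2.imwrite('pics/c.png',np.hstack([A,B])[:,:,::-1])
w=cloud(b)
np.set_printoptions(precision=3,suppress=True,linewidth=200)
for n,(u0,u1,v0,v1) in dict(disp=(198,250,160,225),tray=(295,390,170,245)).items():
    p=w[v0:v1,u0:u1].reshape(-1,3)
    print(n,np.histogram(p[:,2],bins=np.arange(-.01,.15,.005)))
p=w[160:220,205:240].reshape(-1,3);c=b['pixels'][160:220,205:240].reshape(-1,3)
m=(p[:,2]>.12);q=p[m];print('top pts',len(q),q.min(0),q.max(0)); print(cv2.minAreaRect(q[:,:2].astype(np.float32)*1000))
m=(p[:,2]>.004)&(p[:,2]<.014);q=p[m];print('plate',len(q),cv2.minAreaRect(q[:,:2].astype(np.float32)*1000))
p=w[185:235,320:370].reshape(-1,3);m=(p[:,2]>.026)&(p[:,2]<.045);q=p[m];print('pack',len(q),q[:,2].mean(),cv2.minAreaRect(q[:,:2].astype(np.float32)*1000))
p=w[165:245,290:395].reshape(-1,3);m=(p[:,2]>.009)&(p[:,2]<.022);q=p[m];print('tray rim',len(q),cv2.minAreaRect(q[:,:2].astype(np.float32)*1000))
for nm,r in dict(bottle=(148,170,240,262),orange=(250,285,185,212),orange2=(165,195,205,235),forc=(280,298,260,310)).items():
    p=w[r[2]:r[3],r[0]:r[1]].reshape(-1,3);q=p[p[:,2]>.008];print(nm,q.min(0),q.max(0))
E
```

```text
disp (array([ 101, 1229,  901,  515,  124,    9,    1,    4,    2,    3,    5,    4,    1,    2,    2,    2,    6,    6,    3,    5,    1,    5,    5,    1,    7,   11,   57,  235,  103,   10,    0]), array([-0.01 , -0.005,  0.   ,  0.005,  0.01 ,  0.015,  0.02 ,  0.025,  0.03 ,  0.035,  0.04 ,  0.045,  0.05 ,  0.055,  0.06 ,  0.065,  0.07 ,  0.075,  0.08 ,  0.085,  0.09 ,  0.095,  0.1  ,  0.105,
        0.11 ,  0.115,  0.12 ,  0.125,  0.13 ,  0.135,  0.14 ,  0.145]))
tray (array([ 159, 2163, 3198,  560,  334,  189,   10,   95,  318,   66,    1,    0,    0,    0,    0,    0,    0,    0,    0,    0,    0,    0,    0,    0,    0,    0,    0,    0,    0,    0,    0]), array([-0.01 , -0.005,  0.   ,  0.005,  0.01 ,  0.015,  0.02 ,  0.025,  0.03 ,  0.035,  0.04 ,  0.045,  0.05 ,  0.055,  0.06 ,  0.065,  0.07 ,  0.075,  0.08 ,  0.085,  0.09 ,  0.095,  0.1  ,  0.105,
        0.11 ,  0.115,  0.12 ,  0.125,  0.13 ,  0.135,  0.14 ,  0.145]))
top pts 405 [0.59  0.153 0.121] [0.684 0.219 0.136]
((637.1668090820312, 186.58773803710938), (87.21134948730469, 45.785091400146484), 18.105167388916016)
plate 666 ((659.80712890625, 194.94398498535156), (199.4031524658203, 111.75717163085938), 3.2160379886627197)
pack 471 0.032474724707480716 ((606.3946533203125, -207.42422485351562), (81.97152709960938, 58.61748504638672), 6.604931354522705)
tray rim 571 ((624.56884765625, -194.7562255859375), (177.02467346191406, 257.504638671875), 7.517417907714844)
bottle [0.421 0.348 0.008] [0.469 0.396 0.101]
orange [0.615 0.011 0.008] [0.654 0.083 0.029]
orange2 [0.52  0.292 0.01 ] [0.587 0.363 0.031]
forc [ 0.301 -0.039  0.008] [ 0.427 -0.005  0.018]
```

View pics/c.png

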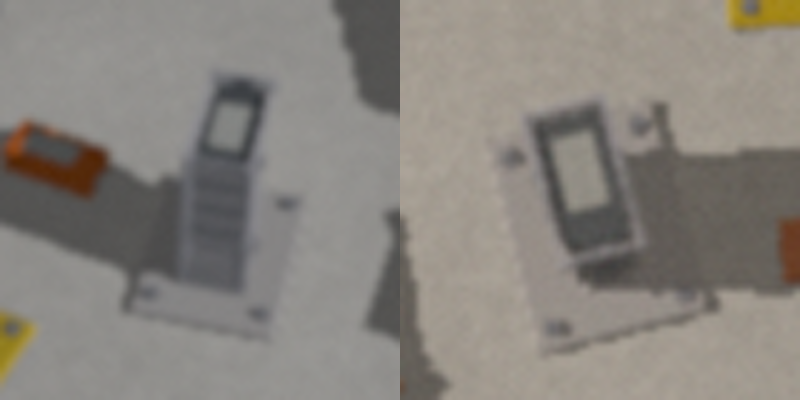

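The crop confirms the small white dispenser, with four grey-lidded boxes: scene (270,210), top (223,190). The box at (266,199) in the top view is the orange look-alike. Next I'll set up a move calculator.

```bash
cat >> h.py <<'E'
from scipy.spatial.transform import Rotation as Rn
np.set_printoptions(precision=4,suppress=True,linewidth=200)
def tool(yaw,tilt):  # degrees; x-tool along yaw heading, leaned back by tilt
    return Rn.from_euler('z',yaw,degrees=True)*Rn.from_quat([1,0,0,0])*Rn.from_euler('y',tilt,degrees=True)
def plan(pos,yaw,tilt):
    s=manip.sense();R0=Rn.from_quat(s['tool_rot']);p=np.array(s['tcp_pos'])
    dp=R0.inv().apply(np.array(pos)-p)/.8;r=(R0.inv()*tool(yaw,tilt)).as_rotvec()/np.pi
    print('t',round(s['t'],2),'tcp',p,'dist mm',np.linalg.norm(dp)*800,'deg',np.linalg.norm(r)*180);print('travel',dp,'turn',r,'F',np.array(s['force']))
E
python3 -c "
from h import *
plan([.447,.125,.22],18.1,45)"
```

```text
t 0.1 tcp [ 0.2065 -0.5892  0.2304] dist mm 753.7236246886866 deg 44.9969275802747
travel [ 0.5788 -0.7433  0.0147] turn [-0.0032  0.2499  0.0061] F [-0.0035  0.0723  0.1006]
```

apply_moves:
  claw: [1, 1, 1, 1, 1]
  travel:
    - [0.579, -0.743, 0.015]
    - [0.579, -0.743, 0.015]
    - [0.579, -0.743, 0.015]
    - [0.579, -0.743, 0.015]
    - [0.579, -0.743, 0.015]
  turn:
    - [0, 0.0, 0]
    - [0, 0, 0]
    - [0, 0, 0]
    - [0, 0, 0]
    - [0, 0, 0]
  newtons: 50

```text
t: 0.52
tcp_pos: [0.2732, -0.3903, 0.2276]
tool_rot: [0.986, 0.167, 0.0, -0.0]
force: [0.8, 0.6, 0.2]
finger_gap: 0.999
gripper_force: 0.0
```

```bash
python3 -c "
from h import *
plan([.447,.125,.22],18.1,45)"
```

```text
t 0.52 tcp [ 0.2732 -0.3903  0.2276] dist mm 543.8783677533054 deg 45.00416523889031
travel [ 0.4175 -0.5365  0.0101] turn [-0.0028  0.2499  0.0059] F [0.7666 0.6004 0.1832]
```

apply_moves:
  claw: [1, 1, 1, 1, 1]
  travel:
    - [0.45, -0.43, 0]
    - [0.45, -0.43, 0]
    - [0.45, -0.43, 0]
    - [0.45, -0.43, 0]
    - [0.45, -0.43, 0]
  turn:
    - [0, 0.0, 0]
    - [0, 0, 0]
    - [0, 0, 0]
    - [0, 0, 0]
    - [0, 0, 0]

```text
t: 0.93
tcp_pos: [0.368, -0.2049, 0.2279]
tool_rot: [0.986, 0.167, -0.0, -0.0]
force: [0.3, -1.8, -0.1]
finger_gap: 1.001
gripper_force: 0.0
```

```bash
python3 -c "
from h import *
plan([.447,.125,.22],18.1,45)"
```

```text
t 0.93 tcp [ 0.368  -0.2049  0.2279] dist mm 339.3029340829486 deg 45.01425490281618
travel [ 0.2292 -0.3567  0.01  ] turn [-0.0026  0.25    0.006 ] F [ 0.3265 -1.8445 -0.1245]
```

apply_moves:
  claw: [1, 1, 1, 1, 1]
  travel:
    - [0.229, -0.357, 0.01]
    - [0.229, -0.357, 0.01]
    - [0.229, -0.357, 0.01]
    - [0.229, -0.357, 0.01]
    - [0.229, -0.357, 0.01]
  turn:
    - [0, 0.25, 0.006]
    - [0, 0.25, 0.006]
    - [0, 0.25, 0.006]
    - [0, 0.25, 0.006]
    - [0, 0.25, 0.006]

```text
t: 1.35
tcp_pos: [0.409, -0.0338, 0.2237]
tool_rot: [0.952, 0.16, 0.256, -0.048]
force: [0.5, 0.8, 0.8]
finger_gap: 1.002
gripper_force: 0.0
```

```bash
python3 -c "
from h import *
plan([.447,.125,.22],18.1,45)"
```

```text
t 1.35 tcp [ 0.409  -0.0338  0.2237] dist mm 163.2906040235876 deg 14.91385171239925
travel [ 0.0921 -0.1717  0.0608] turn [-0.0064  0.0826  0.003 ] F [0.5407 0.7995 0.7858]
```

apply_moves:
  claw: [1, 1, 1, 1, 1]
  travel:
    - [0.092, -0.172, 0.061]
    - [0.092, -0.172, 0.061]
    - [0.092, -0.172, 0.061]
    - [0.092, -0.172, 0.061]
    - [0.092, -0.172, 0.061]
  turn:
    - [-0.006, 0.083, 0.003]
    - [-0.006, 0.083, 0.003]
    - [-0.006, 0.083, 0.003]
    - [-0.006, 0.083, 0.003]
    - [-0.006, 0.083, 0.003]

```text
t: 1.77
tcp_pos: [0.4428, 0.0629, 0.2262]
tool_rot: [0.915, 0.149, 0.369, -0.065]
force: [0.1, 0.5, 1.0]
finger_gap: 0.998
gripper_force: 0.0
```

```bash
python3 -c "
from h import *
plan([.447,.125,.22],18.1,45)
s=snap('wrist');cv2.imwrite('pics/d.png',s['pixels'][:,:,::-1])"
```

```text
t 1.77 tcp [0.4428 0.0629 0.2262] dist mm 62.55815601614101 deg 1.2178889818437206
travel [ 0.0156 -0.0718  0.0268] turn [-0.0042  0.0053  0.0004] F [0.1176 0.4861 0.9525]
```

View pics/d.png

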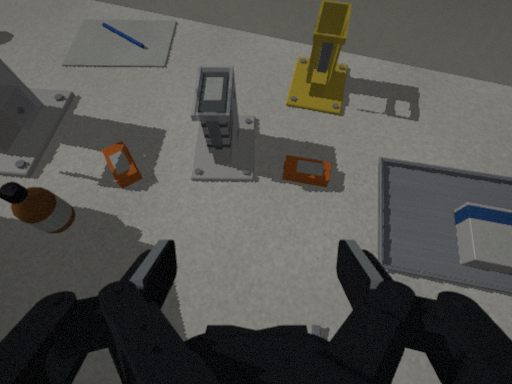

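The wrist view shows the target at (218,130), with the strip and stack facing us. The orange box at (307,170) and the bottle at (45,210) stay clear of the approach.

```bash
python3 - <<'E'
from h import *
s=load('wrist');w=cloud(s)
r=np.deg2rad(18.1);ex=np.array([np.cos(r),np.sin(r)]);ey=np.array([-ex[1],ex[0]])
p=w[55:190,180:265].reshape(-1,3);p=p[~np.isnan(p[:,0])]
O=np.array([.637,.1866]);L=np.c_[(p[:,:2]-O)@ex,(p[:,:2]-O)@ey,p[:,2]]*1000
t=L[L[:,2]>123];print('rim',len(t),t.min(0),t.max(0),cv2.minAreaRect((p[p[:,2]>.123][:,:2]*1000).astype(np.float32)))
for z in range(0,124,6):
    q=L[(L[:,2]>z)&(L[:,2]<=z+6)]
    if len(q)<5:continue
    f=q[(abs(q[:,1])<25)&(q[:,0]<20)]
    print(z,len(q),'x pct',np.percentile(f[:,0],[2,20,50,80]) if len(f) else 0,'y',np.percentile(f[:,1],[2,50,98]) if len(f) else 0)
q=L[(L[:,2]>5)&(L[:,2]<12)];print('plate',cv2.minAreaRect(q[:,:2].astype(np.float32)),np.percentile(q,[1,99],axis=0))
# front face fit per level: yaw
for a,b in((42,60),(72,118)):
    q=L[(L[:,2]>a)&(L[:,2]<b)&(abs(L[:,1])<17)&(L[:,0]<-28)];c=np.polyfit(q[:,1],q[:,0],1);print(a,len(q),'x=',c,np.std(q[:,0]-np.polyval(c,q[:,1])))
# pack, tray from wrist
E
```

```text
rim 2062 [-41.7655 -22.1005 123.0008] [ 45.2211  24.5025 134.1403] ((638.22509765625, 188.27316284179688), (86.96929168701172, 46.451316833496094), 17.944950103759766)
0 4441 x pct [-71.7642 -68.2753 -62.7413 -56.9905] y [-24.1424   0.8713  24.2842]
6 2379 x pct [-56.043  -49.2104 -36.4807 -17.5927] y [-24.3107  -5.9841  24.0313]
12 78 x pct [-30.0886 -29.6887 -29.1981   3.282 ] y [-21.9626  -4.5185  12.8519]
18 49 x pct [-30.3316 -29.8083 -29.2742 -27.4757] y [-22.0268  -3.763   11.6271]
24 50 x pct [-29.9972 -29.7854 -29.3345 -24.3081] y [-21.5219  -1.5882  12.8213]
30 61 x pct [-30.6631 -29.9055 -29.0622   4.092 ] y [-23.2347  -5.196   12.7368]
36 33 x pct [-30.15   -29.4142 -28.8221  11.5006] y [-22.0417 -10.1201  11.5697]
42 80 x pct [-32.547  -31.981  -31.3206 -11.4411] y [-21.2848  -3.6191  16.6093]
48 91 x pct [-32.2725 -31.8333 -31.2066 -16.1171] y [-21.8665  -7.1512  17.259 ]
54 85 x pct [-33.1932 -32.408  -31.1496   3.6648] y [-21.9352  -6.1443  15.5397]
60 70 x pct [-32.1705 -31.5912 -30.8778   0.1816] y [-21.9756 -12.8221  16.5853]
66 73 x pct [-37.6117 -32.1548 -31.35  
[... 341 characters left out ...]
-21.909   -4.687   17.0379]
96 92 x pct [-38.2518 -37.5291 -31.4941 -29.9473] y [-21.9233  -5.8473  17.2361]
102 98 x pct [-38.2637 -37.5957 -31.8656 -30.6716] y [-21.8086  -2.312   16.8912]
108 91 x pct [-38.1547 -37.5394 -32.6014 -30.9914] y [-23.2888  -3.0964  16.7578]
114 59 x pct [-38.3335 -37.875  -37.2073   3.4021] y [-23.2755  -1.2765  21.7167]
120 197 x pct [-41.545  -40.6472 -40.       0.118 ] y [-21.8576  -1.1437  23.3201]
plate ((7.69586181640625, 0.9767875671386719), (99.84220123291016, 130.755126953125), 89.74104309082031) [[-56.4544 -48.1723   5.663 ]
 [ 69.0813  49.7195  11.3533]]
42 163 x= [  0.0032 -31.6143] 0.7029178479751602
72 522 x= [ -0.054  -34.6481] 3.081595532055667
```

```bash
cat >> h.py <<'E'
O=np.array([.6399,.1884]);YAW=18.0
def D(x,z,y=0):
    r=np.deg2rad(YAW);return [O[0]+x*.001*np.cos(r)-y*.001*np.sin(r),O[1]+x*.001*np.sin(r)+y*.001*np.cos(r),z*.001]
E
python3 -c "
from h import *
plan(D(-89,97.6),18,45)"
```

```text
t 1.82 tcp [0.4411 0.0671 0.2259] dist mm 195.6628588205625 deg 1.4928749710371276
travel [ 0.0122 -0.0627  0.2361] turn [-0.0064  0.0052  0.0009] F [-1.9639 -0.2978 -0.3402]
```

apply_moves:
  claw: [1, 1, 1, 1, 1]
  travel:
    - [0.012, -0.063, 0.236]
    - [0.012, -0.063, 0.236]
    - [0.012, -0.063, 0.236]
    - [0.012, -0.063, 0.236]
    - [0.012, -0.063, 0.236]
  turn:
    - [-0.006, 0.005, 0.001]
    - [-0.006, 0.005, 0.001]
    - [-0.006, 0.005, 0.001]
    - [-0.006, 0.005, 0.001]
    - [-0.006, 0.005, 0.001]

```text
t: 2.23
tcp_pos: [0.5382, 0.1411, 0.12]
tool_rot: [0.913, 0.145, 0.377, -0.058]
force: [0.3, -0.5, 0.9]
finger_gap: 1.003
gripper_force: 0.0
```

```bash
python3 -c "
from h import *
snap('top');snap('top')
plan(D(-25.4,34),18,45)
s=snap('wrist');w=cloud(s);cv2.imwrite('pics/e.png',s['pixels'][:,:,::-1])
p=w[:].reshape(-1,3);p=p[~np.isnan(p[:,0])]
r=np.deg2rad(18);ex=np.array([np.cos(r),np.sin(r)]);ey=np.array([-ex[1],ex[0]])
L=np.c_[(p[:,:2]-O)@ex,(p[:,:2]-O)@ey,p[:,2]]*1000
q=L[(L[:,2]>44)&(L[:,2]<60)&(abs(L[:,1])<30)&(abs(L[:,0]+35)<6)];print(len(q),np.median(q[:,0]),np.percentile(q[:,1],[1,99]),np.polyfit(q[:,1],q[:,0],1))
q=L[(L[:,2]>75)&(L[:,2]<115)&(abs(L[:,1])<12)&(abs(L[:,0]+40)<3)];print('strip',len(q),np.median(q[:,0]),np.percentile(q[:,1],[1,99]),)
q=L[(L[:,2]>124)&(L[:,2]<136)&(abs(L[:,1])<30)&(abs(L[:,0])<60)];print('rim',len(q),np.percentile(q,[.5,50,99.5],axis=0))
"
```

```text
t 2.33 tcp [0.5392 0.1431 0.1155] dist mm 117.95133272632114 deg 0.4707901437024583
travel [ 0.0035 -0.0145  0.1467] turn [-0.0011  0.0022  0.001 ] F [ 0.3148 -0.0184  0.8321]
313 -35.13631293522822 [-16.0188  16.691 ] [  0.0003 -35.24  ]
strip 619 -41.00451187920356 [-7.4789  8.1498]
rim 6044 [[-44.7553 -22.4082 124.2628]
 [ -8.721    0.7733 128.6361]
 [ 41.0334  23.1456 133.151 ]]
```

View pics/e.png

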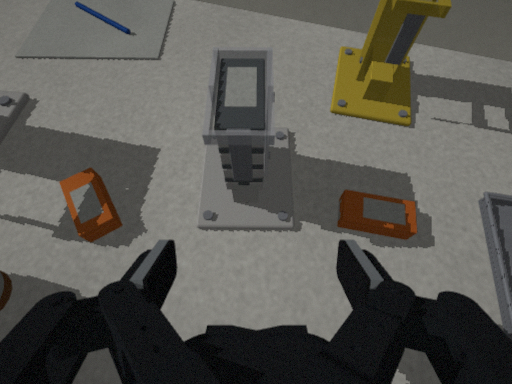

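The picture and depth put box 1's front at (243,180), centred between the fingers. I'll align first, then go in along the tool axis.

apply_moves:
  claw: [1, 1, 1, 1, 1]
  travel:
    - [0.0035, -0.015, 0.03]
    - [0.0035, -0.015, 0.06]
    - [0.0035, -0.015, 0.09]
    - [0.0035, -0.015, 0.11]
    - [0.0035, -0.015, 0.125]
  turn:
    - [-0.001, 0.002, 0.001]
    - [-0.001, 0.002, 0.001]
    - [-0.001, 0.002, 0.001]
    - [-0.001, 0.002, 0.001]
    - [-0.001, 0.002, 0.001]

```text
t: 2.8
tcp_pos: [0.6035, 0.1734, 0.0533]
tool_rot: [0.912, 0.142, 0.381, -0.058]
force: [0.1, 0.6, -0.1]
finger_gap: 1.002
gripper_force: 0.0
```

```bash
python3 -c "
from h import *
snap('top')
plan(D(-25.4,34,.3),18,45)"
```

```text
t 2.85 tcp [0.6047 0.1735 0.0525] dist mm 22.715166497018235 deg 0.5306924625926698
travel [-0.0054 -0.0046  0.0275] turn [ 0.0019 -0.0022 -0.0005] F [ 0.8249  0.5877 -1.8108]
```

apply_moves:
  claw: [1, 1, 1]
  travel:
    - [-0.0055, -0.0045, 0]
    - [-0.0055, -0.0045, 0]
    - [-0.0055, -0.0045, 0]
  turn:
    - [0, 0, 0]
    - [0, 0, 0]
    - [0, 0, 0]

```text
t: 3.1
tcp_pos: [0.597, 0.1763, 0.0499]
tool_rot: [0.912, 0.143, 0.38, -0.058]
force: [0.2, -0.3, 0.4]
finger_gap: 1.0
gripper_force: 0.0
```

```bash
python3 -c "
from h import *
plan(D(-25.4,34,.3),18,45)"
```

```text
t 3.1 tcp [0.597  0.1763 0.0499] dist mm 24.920703164896103 deg 0.35982509879153485
travel [0.0027 0.0016 0.031 ] turn [ 0.0016 -0.0011 -0.0007] F [ 0.1696 -0.3093  0.3929]
```

apply_moves:
  claw: [1, 1, 1, 1, 1]
  travel:
    - [0.002, 0.001, 0.012]
    - [0.002, 0.001, 0.024]
    - [0.002, 0.001, 0.031]
    - [0.002, 0.001, 0.031]
    - [0.002, 0.001, 0.031]
  turn:
    - [0.001, -0.001, 0]
    - [0.001, -0.001, 0]
    - [0.001, -0.001, 0]
    - [0.001, -0.001, 0]
    - [0.001, -0.001, 0]

```text
t: 3.52
tcp_pos: [0.6169, 0.1816, 0.0325]
tool_rot: [0.912, 0.144, 0.379, -0.059]
force: [-0.2, -0.3, -0.2]
finger_gap: 0.999
gripper_force: 0.0
```

```bash
python3 -c "
from h import *
plan(D(-25.4,34,.3),18,45)"
```

```text
t 3.52 tcp [0.6169 0.1816 0.0325] dist mm 2.0688534918825376 deg 0.14873991165840464
travel [ 0.      0.0005 -0.0025] turn [ 0.0005 -0.0004 -0.0004] F [-0.2343 -0.3171 -0.1735]
```

Aligned within 0.5 mm (2 mm deep along the axis, harmless). Now I'll grip.

apply_moves:
  claw: [-0.1, -0.4, -1, -1, -1]
  travel:
    - [0, 0, -0.002]
    - [0, 0, -0.002]
    - [0, 0, -0.002]
    - [0, 0, -0.002]
    - [0, 0, -0.002]
  turn:
    - [0, 0, 0]
    - [0, 0, 0]
    - [0, 0, 0]
    - [0, 0, 0]
    - [0, 0, 0]
  newtons: 40

```text
t: 3.93
tcp_pos: [0.6155, 0.1812, 0.0344]
tool_rot: [0.912, 0.143, 0.379, -0.059]
force: [-0.5, -0.5, 1.0]
finger_gap: 0.384
gripper_force: 40.9
```

apply_moves:
  claw: [-1, -1, -1, -1, -1]
  travel:
    - [0, 0, 0]
    - [0, 0, 0]
    - [0, 0, 0]
    - [0, 0, 0]
    - [0, 0, 0]
  turn:
    - [0, 0, 0]
    - [0, 0, 0]
    - [0, 0, 0]
    - [0, 0, 0]
    - [0, 0, 0]

```text
t: 4.35
tcp_pos: [0.6155, 0.1812, 0.0344]
tool_rot: [0.912, 0.143, 0.379, -0.059]
force: [-1.7, -1.2, 3.5]
finger_gap: 0.388
gripper_force: 41.1
```

```bash
python3 -c "
from h import *
plan(D(-25.4-25,34,.3),18,45)"
```

```text
t 4.35 tcp [0.6155 0.1812 0.0344] dist mm 24.96565835037263 deg 0.18191166281261792
travel [-0.0223  0.0005 -0.0218] turn [ 0.0006 -0.0006 -0.0005] F [-1.7249 -1.25    3.5109]
```

Gripped (opening about 33 mm). I'll draw it out 25 mm, leaving the stack supported, then regrip higher so the fingers don't stick out below the box.

apply_moves:
  claw: [-1, -1, -1, -1, -1]
  travel:
    - [-0.006, 0, -0.006]
    - [-0.012, 0, -0.012]
    - [-0.018, 0, -0.018]
    - [-0.022, 0, -0.022]
    - [-0.022, 0, -0.022]
  turn:
    - [0, 0, 0]
    - [0, 0, 0]
    - [0, 0, 0]
    - [0, 0, 0]
    - [0, 0, 0]

```text
t: 4.77
tcp_pos: [0.5908, 0.1732, 0.0342]
tool_rot: [0.913, 0.143, 0.379, -0.06]
force: [-2.4, -0.9, 5.9]
finger_gap: 0.387
gripper_force: 41.3
```

apply_moves:
  claw: [0.2, 0.2, 0.2, 0.2, 0.2]
  travel:
    - [0, 0, 0]
    - [0, 0, 0]
    - [0, 0, 0]
    - [0, 0, 0]
    - [0, 0, 0]
  turn:
    - [0, 0, 0]
    - [0, 0, 0]
    - [0, 0, 0]
    - [0, 0, 0]
    - [0, 0, 0]

```text
t: 5.18
tcp_pos: [0.5917, 0.1736, 0.0338]
tool_rot: [0.913, 0.143, 0.378, -0.059]
force: [-0.1, 0.0, 0.4]
finger_gap: 0.6
gripper_force: 0.0
```

```bash
python3 -c "
from h import *
s=snap('wrist');w=cloud(s);cv2.imwrite('pics/f.png',s['pixels'][:,:,::-1])
p=w[:].reshape(-1,3);p=p[~np.isnan(p[:,0])]
r=np.deg2rad(18);ex=np.array([np.cos(r),np.sin(r)]);ey=np.array([-ex[1],ex[0]])
L=np.c_[(p[:,:2]-O)@ex,(p[:,:2]-O)@ey,p[:,2]]*1000
q=L[(L[:,2]>57)&(L[:,2]<66)&(abs(L[:,1])<19)&(L[:,0]<-43)&(L[:,0]>-75)];print('lid',len(q),np.percentile(q,[1,50,99],axis=0),np.polyfit(q[:,0],q[:,2],1))
q=L[(L[:,2]>44)&(L[:,2]<57)&(abs(L[:,1])<15)&(L[:,0]<-43)&(L[:,0]>-75)];print('front',len(q),np.percentile(q,[1,50,99],axis=0))
plan(D(-44,46,.3),18,45)"
```

```text
lid 2708 [[-62.0083 -15.2505  57.78  ]
 [-53.1723   1.18    62.0244]
 [-43.2055  17.8202  63.3927]] [ 0.0714 65.628 ]
front 355 [[-62.3148 -14.5486  44.2465]
 [-60.8434  -0.7641  51.1365]
 [-59.9542  14.615   56.8148]]
t 5.23 tcp [0.5917 0.1736 0.0339] dist mm 13.728277312872308 deg 0.14293149021506746
travel [ 0.0164  0.0006 -0.0051] turn [ 0.0006 -0.0003 -0.0005] F [ 0.549  -0.3745 -0.0885]
```

View pics/f.png

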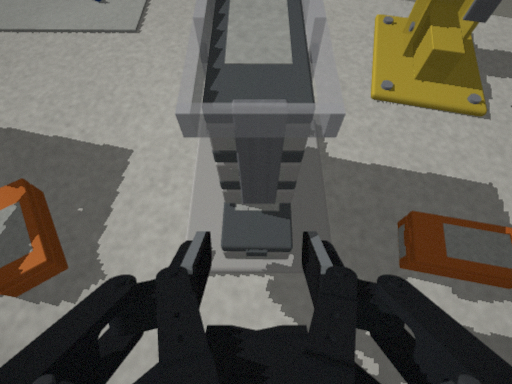

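The box now stands 25 mm out, front at -60.6 mm and centred (257,228). I'll regrip with the fingertips just above the underside.

apply_moves:
  claw: [0.2, 0.2, 0.2, 0.2, 0.2]
  travel:
    - [0.006, 0, -0.002]
    - [0.012, 0, -0.005]
    - [0.018, 0.0005, -0.005]
    - [0.0185, 0.0005, -0.005]
    - [0.0185, 0.0005, -0.005]
  turn:
    - [0, 0, 0]
    - [0, 0, 0]
    - [0, 0, 0]
    - [0, 0, 0]
    - [0, 0, 0]

```text
t: 5.65
tcp_pos: [0.5999, 0.1756, 0.0483]
tool_rot: [0.912, 0.144, 0.38, -0.059]
force: [-0.8, 0.1, 0.2]
finger_gap: 0.598
gripper_force: 0.0
```

```bash
python3 -c "
from h import *
plan(D(-42,47,.3),18,45)"
```

```text
t 5.65 tcp [0.5999 0.1756 0.0483] dist mm 1.2677612540416348 deg 0.23310277055841544
travel [-0.0011 -0.0001  0.0011] turn [ 0.0007 -0.001  -0.0003] F [-0.7569  0.0683  0.1651]
```

apply_moves:
  claw: [-0.4, -1, -1, -1, -1]
  travel:
    - [-0.001, 0, 0.001]
    - [-0.001, 0, 0.001]
    - [-0.001, 0, 0.001]
    - [-0.001, 0, 0.001]
    - [-0.001, 0, 0.001]
  turn:
    - [0, 0, 0]
    - [0, 0, 0]
    - [0, 0, 0]
    - [0, 0, 0]
    - [0, 0, 0]
  newtons: 60

```text
t: 6.07
tcp_pos: [0.5992, 0.1755, 0.0464]
tool_rot: [0.912, 0.143, 0.379, -0.059]
force: [-1.1, -0.3, 2.3]
finger_gap: 0.38
gripper_force: 61.4
```

apply_moves:
  claw: [-1, -1, -1, -1, -1]
  travel:
    - [-0.009, 0, -0.009]
    - [-0.018, 0, -0.018]
    - [-0.027, 0, -0.027]
    - [-0.036, 0, -0.036]
    - [-0.045, 0, -0.045]
  turn:
    - [0, 0, 0]
    - [0, 0, 0]
    - [0, 0, 0]
    - [0, 0, 0]
    - [0, 0, 0]

```text
t: 6.48
tcp_pos: [0.5502, 0.1597, 0.0457]
tool_rot: [0.913, 0.144, 0.378, -0.059]
force: [-0.1, -0.4, -0.3]
finger_gap: 0.383
gripper_force: 61.0
```

apply_moves:
  claw: [-1, -1, -1, -1, -1]
  travel:
    - [-0.009, 0, -0.009]
    - [-0.018, 0, -0.018]
    - [-0.027, 0, -0.027]
    - [-0.036, 0, -0.036]
    - [-0.036, 0, -0.036]
  turn:
    - [0, 0, 0]
    - [0, 0, 0]
    - [0, 0, 0]
    - [0, 0, 0]
    - [0, 0, 0]

```text
t: 6.9
tcp_pos: [0.5094, 0.147, 0.0447]
tool_rot: [0.914, 0.143, 0.376, -0.06]
force: [0.2, -1.1, -1.8]
finger_gap: 0.377
gripper_force: 61.0
```

```bash
python3 -c "
from h import *
s=snap('wrist');w=cloud(s);cv2.imwrite('pics/g.png',s['pixels'][:,:,::-1])
R=Rn.from_quat(manip.sense()['tool_rot']);print(R.as_matrix(),manip.sense()['tcp_pos'])
p=w[:].reshape(-1,3);p=p[~np.isnan(p[:,0])]
r=np.deg2rad(18);ex=np.array([np.cos(r),np.sin(r)]);ey=np.array([-ex[1],ex[0]])
L=np.c_[(p[:,:2]-O)@ex,(p[:,:2]-O)@ey,p[:,2]]*1000
q=L[(L[:,2]>40)&(L[:,2]<70)&(abs(L[:,1])<15)&(L[:,0]<-85)&(L[:,0]>-145)]
print('lid',len(q),np.percentile(q,[1,50,99],axis=0),np.polyfit(q[:,0],q[:,2],1))
for z0,z1 in((40,66),(66,88),(88,100),(100,110),(110,118)):
  q=L[(L[:,2]>z0)&(L[:,2]<z1)&(abs(L[:,1])<16)&(L[:,0]<45)&(L[:,0]>-45)];print(z0,len(q),np.percentile(q,[1,50,99],axis=0)if len(q) else '')
plan(D(-140,47,.3),18,45)"
```

```text
[[ 0.675   0.306   0.6714]
 [ 0.2161 -0.952   0.2166]
 [ 0.7055 -0.0011 -0.7087]] [0.5108 0.1471 0.0451]
lid 5175 [[-144.5065  -14.7758   59.1219]
 [-119.3167   -0.0118   60.5109]
 [ -86.1477   14.6852   61.9846]] [-0.0062 59.7848]
40 1257 [[-40.7651 -15.5921  41.6057]
 [-38.7118   0.1886  56.2973]
 [-33.6916  15.638   65.5188]]
66 1343 [[-42.0565 -15.6731  66.4337]
 [-35.6351   0.3005  78.5246]
 [-33.1701  15.7422  87.8406]]
88 989 [[-42.3112 -15.6189  88.1865]
 [-39.842    0.3772  94.2824]
 [-32.8062  15.7486  99.8284]]
100 1330 [[-42.3032 -15.6974 100.1817]
 [-34.5936  -0.1221 105.8685]
 [-15.6599  15.7415 109.7742]]
110 478 [[-42.4697  -7.2621 110.1442]
 [-41.0625   0.4697 114.1791]
 [-39.6466   8.2261 117.8843]]
t 6.95 tcp [0.5108 0.1471 0.0451] dist mm 4.906715849894396 deg 0.23274890444468196
travel [-0.0023  0.0004 -0.0057] turn [ 0.0005  0.0007 -0.001 ] F [-0.5986 -0.4123 -0.7917]
```

View pics/g.png

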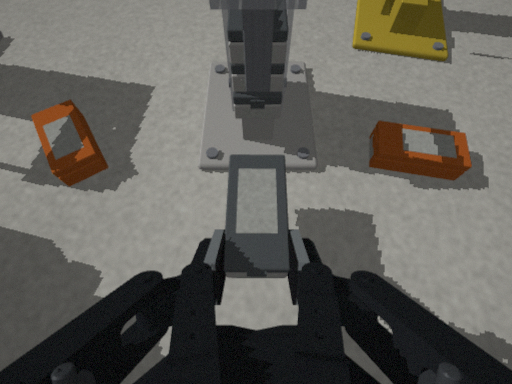

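Box 1 is fully out and level in the grip (lid centred at (257,205)). The stack has dropped and stands upright behind the strip. I'll lift and carry.

```bash
python3 -c "
from h import *
plan([.5108,.1471,.13],18,45)
plan([.5985,-.1274,.13],6.6,45)
w=cloud(load('top'));p=w[165:245,290:395].reshape(-1,3)
q=p[(p[:,2]>.009)&(p[:,2]<.022)];print(cv2.minAreaRect(q[:,:2].astype(np.float32)*1000))
p=w[185:235,320:370].reshape(-1,3);q=p[(p[:,2]>.026)];print(cv2.minAreaRect(q[:,:2].astype(np.float32)*1000))
"
```

```text
t 6.95 tcp [0.5108 0.1471 0.0451] dist mm 84.91563298413222 deg 0.23274890444468196
travel [ 0.0748 -0.0001 -0.0753] turn [ 0.0005  0.0007 -0.001 ] F [-0.5986 -0.4123 -0.7917]
t 6.95 tcp [0.5108 0.1471 0.0451] dist mm 300.4335022730043 deg 11.21874372581887
travel [ 0.0747  0.3601 -0.076 ] turn [-0.0443  0.0008  0.0439] F [-0.5986 -0.4123 -0.7917]
((624.8392333984375, -194.98593139648438), (176.9772186279297, 257.2573547363281), 7.482644557952881)
((606.2555541992188, -207.5243377685547), (82.41030883789062, 59.32371139526367), 6.420068264007568)
```

apply_moves:
  claw: [-1, -1, -1, -1, -1]
  travel:
    - [0.02, 0, -0.02]
    - [0.04, 0, -0.04]
    - [0.06, 0, -0.06]
    - [0.075, 0.02, -0.075]
    - [0.075, 0.05, -0.075]
  turn:
    - [0, 0, 0]
    - [0, 0, 0]
    - [0, 0, 0]
    - [0, 0, 0]
    - [-0.01, 0, 0.01]

```text
t: 7.37
tcp_pos: [0.5251, 0.11, 0.1346]
tool_rot: [0.914, 0.125, 0.383, -0.051]
force: [1.1, 0.6, -0.8]
finger_gap: 0.382
gripper_force: 61.1
```

```bash
python3 -c "
from h import *
plan([.5985,-.1274,.13],6.5,45)"
```

```text
t 7.37 tcp [0.5251 0.11   0.1346] dist mm 248.51434943064191 deg 8.989364837715419
travel [0.0017 0.3104 0.0112] turn [-0.0347 -0.0023  0.0358] F [ 1.0941  0.6094 -0.7597]
```

apply_moves:
  claw: [-1, -1, -1, -1, -1]
  travel:
    - [0, 0.035, 0]
    - [0, 0.07, 0]
    - [0, 0.105, 0]
    - [0, 0.14, 0]
    - [0, 0.175, 0.002]
  turn:
    - [-0.007, 0, 0.007]
    - [-0.014, 0, 0.014]
    - [-0.021, 0, 0.021]
    - [-0.028, 0, 0.028]
    - [-0.035, 0, 0.035]

```text
t: 7.78
tcp_pos: [0.5629, -0.0271, 0.1301]
tool_rot: [0.922, 0.051, 0.383, -0.021]
force: [-0.2, 0.4, -1.6]
finger_gap: 0.384
gripper_force: 61.1
```

```bash
python3 -c "
from h import *
plan([.5985,-.1274,.13],6.5,45)"
```

```text
t 7.78 tcp [ 0.5629 -0.0271  0.1301] dist mm 106.45898085873655 deg 0.21609758644889598
travel [0.0213 0.1295 0.0218] turn [ 0.0009 -0.0005 -0.0005] F [-0.2081  0.407  -1.5653]
```

apply_moves:
  claw: [-1, -1, -1, -1, -1]
  travel:
    - [0.006, 0.035, 0.006]
    - [0.012, 0.07, 0.012]
    - [0.018, 0.105, 0.018]
    - [0.021, 0.129, 0.021]
    - [0.021, 0.129, 0.021]
  turn:
    - [0, 0, 0]
    - [0, 0, 0]
    - [0, 0, 0]
    - [0, 0, 0]
    - [0, 0, 0]

```text
t: 8.2
tcp_pos: [0.6005, -0.1313, 0.131]
tool_rot: [0.921, 0.05, 0.385, -0.018]
force: [0.5, 0.4, -0.2]
finger_gap: 0.382
gripper_force: 61.1
```

```bash
python3 -c "
from h import *
plan([.5985,-.1274,.02],6.5,45)
s=snap('wrist');w=cloud(s);p=w.reshape(-1,3);p=p[~np.isnan(p[:,0])]
T=np.array(manip.sense()['tcp_pos']);r=np.deg2rad(6.5);ex=np.array([np.cos(r),np.sin(r)]);ey=np.array([-ex[1],ex[0]])
L=np.c_[(p[:,:2]-T[:2])@ex,(p[:,:2]-T[:2])@ey,p[:,2]-T[2]]*1000
q=L[(abs(L[:,2]-15)<6)&(abs(L[:,1])<14)&(L[:,0]>-15)&(L[:,0]<60)];print('lid rel',len(q),np.percentile(q,[1,50,99],axis=0),np.polyfit(q[:,0],q[:,2],1),np.polyfit(q[:,1],q[:,2],1))
q=p[(p[:,2]>.028)&(p[:,2]<.04)&(p[:,1]<-.15)&(p[:,1]>-.3)&(p[:,0]>.5)];print('pack',len(q),cv2.minAreaRect(q[:,:2].astype(np.float32)*1000))
q=p[(p[:,2]<.006)&(p[:,2]>-.002)&(abs(p[:,1]+.125)<.02)&(abs(p[:,0]-.64)<.03)];print('floor',len(q),np.median(q[:,2]) if len(q) else 0)
"
```

```text
t 8.2 tcp [ 0.6005 -0.1313  0.131 ] dist mm 111.10146489881545 deg 0.584670472858561
travel [-0.1    -0.0058  0.0962] turn [ 0.0027 -0.0017 -0.0003] F [ 0.5335  0.444  -0.2154]
lid rel 5695 [[-14.513  -13.7111  14.9514]
 [ 13.6459   0.1799  16.3814]
 [ 52.0605  13.696   17.7385]] [ 0.0061 16.2733] [-0.0098 16.3666]
pack 1988 ((607.7410278320312, -207.02447509765625), (81.7837905883789, 58.14515686035156), 6.777713775634766)
floor 0 0
```

apply_moves:
  claw: [-1, -1, -1, -1, -1]
  travel:
    - [-0.022, -0.005, 0.022]
    - [-0.046, -0.005, 0.044]
    - [-0.07, -0.005, 0.066]
    - [-0.09, -0.005, 0.086]
    - [-0.097, -0.005, 0.093]
  turn:
    - [0.002, -0.001, 0]
    - [0.002, -0.001, 0]
    - [0.002, -0.001, 0]
    - [0.002, -0.001, 0]
    - [0.002, -0.001, 0]

```text
t: 8.67
tcp_pos: [0.5934, -0.1198, 0.0192]
tool_rot: [0.924, 0.053, 0.379, -0.026]
force: [0.1, 0.6, -0.9]
finger_gap: 0.379
gripper_force: 61.1
```

```bash
python3 -c "
from h import *
snap('top');snap('top')
plan([.5985,-.1274,.010],6.6,45)"
```

```text
t 8.77 tcp [ 0.594  -0.12    0.0208] dist mm 13.807483907046993 deg 0.505043916283199
travel [-0.0063  0.0099  0.0127] turn [-0.0021  0.0014 -0.0012] F [ 0.1283  0.47   -0.0038]
```

apply_moves:
  claw: [-1, -1, -1, -1, -1]
  travel:
    - [-0.003, 0.003, 0.003]
    - [-0.005, 0.005, 0.005]
    - [-0.007, 0.005, 0.008]
    - [-0.008, 0.005, 0.009]
    - [-0.008, 0.005, 0.009]
  turn:
    - [-0.002, 0.001, -0.001]
    - [-0.002, 0.001, -0.001]
    - [-0.002, 0.001, -0.001]
    - [-0.002, 0.001, -0.001]
    - [-0.002, 0.001, -0.001]

```text
t: 9.18
tcp_pos: [0.5961, -0.1257, 0.0133]
tool_rot: [0.922, 0.053, 0.383, -0.021]
force: [0.7, -0.2, -0.4]
finger_gap: 0.386
gripper_force: 61.1
```

```bash
python3 -c "
from h import *
snap('top');snap('top')
plan([.5985,-.1274,.010],6.6,45)"
```

```text
t 9.28 tcp [ 0.5959 -0.1256  0.0133] dist mm 4.5371291898343316 deg 0.20381453429638088
travel [-0.0008  0.0026  0.0049] turn [ 0.0008 -0.0007  0.0003] F [-0.1206  0.5327 -0.1422]
```

Now I'll lower in 0.7 mm rows and watch the force.

apply_moves:
  claw: [-1, -1, -1, -1, -1]
  travel:
    - [-0.0006, 0, 0.0006]
    - [-0.0012, 0, 0.0012]
    - [-0.0018, 0, 0.0018]
    - [-0.0024, 0, 0.0024]
    - [-0.003, 0, 0.003]
  turn:
    - [0, 0, 0]
    - [0, 0, 0]
    - [0, 0, 0]
    - [0, 0, 0]
    - [0, 0, 0]

```text
t: 9.7
tcp_pos: [0.5958, -0.1254, 0.0094]
tool_rot: [0.922, 0.053, 0.383, -0.021]
force: [-2.3, -0.6, 4.6]
finger_gap: 0.381
gripper_force: 61.7
```

```bash
python3 -c "
from h import *
s=snap('wrist');w=cloud(s);p=w.reshape(-1,3);p=p[~np.isnan(p[:,0])]
S=manip.sense();T=np.array(S['tcp_pos']);print(T,S['force']);r=np.deg2rad(6.5);ex=np.array([np.cos(r),np.sin(r)]);ey=np.array([-ex[1],ex[0]])
L=np.c_[(p[:,:2]-T[:2])@ex,(p[:,:2]-T[:2])@ey,p[:,2]]*1000
q=L[(abs(L[:,2]-25)<6)&(abs(L[:,1])<14)&(L[:,0]>-15)&(L[:,0]<60)];print('lid',np.percentile(q,[1,50,99],axis=0),np.polyfit(q[:,0],q[:,2],1),np.polyfit(q[:,1],q[:,2],1))
q=L[(abs(L[:,1])<14)&(L[:,0]>58)&(L[:,0]<75)];print('floor',np.median(q[:,2]))
"
```

```text
[ 0.5959 -0.1254  0.0094] [-1.1032 -0.1812  0.8071]
lid [[-14.5213 -13.7075  23.882 ]
 [ 13.178   -0.0703  25.2963]
 [ 50.7195  13.6939  26.6647]] [ 0.0033 25.2515] [ 0.0008 25.2999]
floor 3.261891634877479
```

The box is seated: the lid is 22.0 mm above the floor and level. I'll open gently and back out along the tool axis.

apply_moves:
  claw: [-0.15, 0.0, 0.2, 0.3, 0.3]
  travel:
    - [0, 0, 0]
    - [0, 0, 0]
    - [0, 0, 0]
    - [0, 0, 0]
    - [0, 0, 0]
  turn:
    - [0, 0, 0]
    - [0, 0, 0]
    - [0, 0, 0]
    - [0, 0, 0]
    - [0, 0, 0]

```text
t: 10.17
tcp_pos: [0.5958, -0.1255, 0.0094]
tool_rot: [0.922, 0.053, 0.383, -0.021]
force: [-0.1, 0.3, -0.3]
finger_gap: 0.647
gripper_force: 0.0
```

apply_moves:
  claw: [0.3, 0.3, 0.3, 0.3, 0.3]
  travel:
    - [0, 0, -0.02]
    - [0, 0, -0.05]
    - [0, 0, -0.09]
    - [0, 0, -0.13]
    - [0, 0, -0.17]
  turn:
    - [0, 0, 0]
    - [0, 0, 0]
    - [0, 0, 0]
    - [0, 0, 0]
    - [0, 0, 0]

```text
t: 10.58
tcp_pos: [0.4991, -0.1358, 0.106]
tool_rot: [0.922, 0.053, 0.383, -0.021]
force: [0.1, -0.7, -0.2]
finger_gap: 0.647
gripper_force: 0.0
```

```bash
python3 - <<'E'
from h import *
snap('top');snap('top')
s=snap('wrist');b=snap('top');a=snap('scene')
A=cv2.resize(a['pixels'][150:260,140:300],(582,400),interpolation=cv2.INTER_CUBIC)
cv2.imwrite('pics/z.png',np.hstack([cv2.resize(s['pixels'],(400,300)),cv2.resize(A,(400,300))])[:,:,::-1])
p=cloud(s).reshape(-1,3);p=p[~np.isnan(p[:,0])]
q=p[(p[:,2]>.021)&(p[:,2]<.03)&(abs(p[:,1]+.124)<.03)&(abs(p[:,0]-.613)<.06)];print('box',len(q),np.median(q[:,2]),cv2.minAreaRect(q[:,:2].astype(np.float32)*1000))
q=p[(p[:,2]>.028)&(p[:,2]<.04)&(p[:,1]<-.15)&(p[:,1]>-.3)&(p[:,0]>.5)];print('pack',len(q),cv2.minAreaRect(q[:,:2].astype(np.float32)*1000))
w=cloud(b);p=w[160:220,205:240].reshape(-1,3);q=p[(abs(p[:,:2]-O)@np.eye(2)<.04).all(1)&(p[:,2]>.06)];print(np.histogram(q[:,2],bins=np.arange(.06,.14,.01)))
for nm,r in dict(bottle=(148,170,240,262),orange=(250,285,185,212),orange2=(165,195,205,235),forc=(280,298,260,310)).items():
    p=w[r[2]:r[3],r[0]:r[1]].reshape(-1,3);q=p[p[:,2]>.008];print(nm,q.min(0),q.max(0))
S=manip.sense();print(S['t'],S['tcp_pos'],S['force'])
E
```

```text
box 1905 0.025339802300620128 ((611.367431640625, -123.07563018798828), (71.57274627685547, 34.089473724365234), 6.1604084968566895)
pack 4317 ((606.5857543945312, -206.25949096679688), (82.13497161865234, 58.8188591003418), 6.299212455749512)
(array([  8,  10,   4,  12, 250,  20,  41,  63]), array([0.06, 0.07, 0.08, 0.09, 0.1 , 0.11, 0.12, 0.13, 0.14]))
bottle [0.4215 0.3486 0.0116] [0.4689 0.3965 0.1004]
orange [0.6139 0.0111 0.008 ] [0.655  0.083  0.0278]
orange2 [0.5202 0.2913 0.0085] [0.5863 0.3631 0.0276]
forc [ 0.3119 -0.0347  0.008 ] [0.4267 0.0334 0.6047]
10.8333 [ 0.5009 -0.137   0.1054] [ 0.0152 -0.2994 -0.025 ]
```

View pics/z.png

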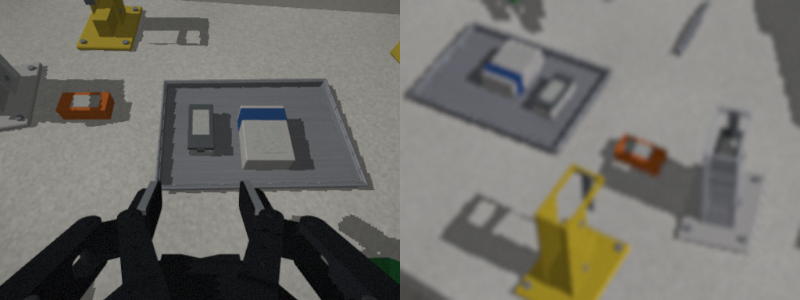

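The left panel shows the box flat in the tray at (201,128), parallel to the pack at (265,137) and clear of it. In the right panel the dispenser stack (722,180) has dropped one place, its top now at about 106 mm. The forceps and the other items haven't moved.

```bash
python3 -c "
from station import manip
print(manip.sign_off())"
```

```text
the job is handed in; nothing more can be done
None
```

The bottom coverslip box lies flat, lid up, on the tray floor beside the slide pack, parallel to it and about 37 mm clear; the other three boxes dropped one place and stayed in the dispenser, and I handed the job in at about 10.8 s of the 43 s allowed.

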